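# Make up two pottery class kits

### The arm

A 7-joint arm with a two-finger parallel gripper is mounted at the origin on the work surface. World frame = base frame: x ahead of the robot, y to its left, z up, the work surface at z = 0. Lengths are in m, angles in rad, forces in N, time in s.
With the tool pointing down it reaches from about 0.425 to 0.875 m from the base axis. Payload 8.4 kg.
Tool frame: the origin (TCP) lies at the very end of the fingers, on their centre line; the grasp point (between the pads) lies arm.tcp_to_grasp behind it (arm.tcp_to_grasp is the distance from the TCP to the grasp point, in m); z points along the fingers, y is the line along which they close (so a half turn about z gives the same grasp; the last joint's range is limited). The gripper opens to 85 mm and grips with 20 to 120 N. Pads are 22 mm wide; open, the fingers measure 114 mm over their backs; the gripper's body (76 mm by 85 mm) begins 54 mm behind the grasp point. The pads swing forward as they close: fully open they stand 13 mm farther back than shut.
Start: joints at [-1.332, 0.333, 0.04, 1.465, -0.013, 1.343, -0.059], TCP at [0.215, 0.613, 0.196] pointing down, gripper open.
Joint ranges: [-2.58, 2.58], [-0.38, 2.09], [-1.3, 1.39], [0.25, 2.4], [-1.5, 4.64], [0.08, 2.09], [-2.65, 2.65]. Speed limits (rad/s): [2.22, 2.22, 2.79, 2.79, 3.14, 3.14, 3.14].

### API

Orientations are given as a 3x3 rotation matrix whose columns are the frame's x, y, z axes.
In Python, from station import arm, eyes, order gives the robot as it stands. The module is installed in compiled form; this text tells all that it offers.
- The arm moves only by the tool move_arm, never from a script. Its argument "steps" is a list of rows, each a list of 5 numbers: the shift along the world's x, y, z in m, then the turn about the world's z in rad, then the opening, from 0 (shut) to 1 (fully open). A call has 1 to 8 rows; each row shifts and turns the commanded pose from where the row before left it; what a row does not reach is not made up. A row lasts 1/8 s, in which the tool goes at most 62.5 mm and 10.7 degrees, less where a joint would pass 70% of its speed; a pose out of reach is approached as far as the arm can. A call is refused whole if a number of a shift passes 0.0625 or a number of a turn 0.188, either way. A call with a gripper value outside its range is refused whole. The fingers move at their own pace and stop on an object; "grip_force" is the grip in N (left out, the last holds). Time passes only in rows, so rows that do not move let the fingers close. It gives the time, the measured TCP pose, the force, the opening and the grip force at its end, in the units of the state.
- arm.get_state(): the state, without advancing time (a new reading comes with each control period).
- eyes.capture(name): name is "scene" or "top" or "wrist"; returns the picture (384x512x3 uint8, blue, green, red); there is no depth.
- eyes.camera_model(name): a dict with "vertical_fov" (degrees; the focal length in pixels is half the picture's height over the tangent of half this angle, whatever the lens; pixels are square), "cx", "cy" (the principal point, pixels), "extrinsics" (4x4, takes a point from camera to world coordinates). Camera axes: x right, y up, looking along -z (the intrinsics and any distortion apply to the point x, -y, -z); pixel columns grow to the right and rows downward; lengths in m; the calibration is good to about 2 mm. A picture is of the moment at which its call begins: read the wrist's pose just before it. camera_model takes no time and is no camera call; for the wrist camera it gives the pose at the moment of the call.
- order.hand_in(): hands the job in; it is judged then, once.
The state is a dict: "time_s": time; "joint_positions": joint angles; "joint_vel": joint speeds; "tau": joint torques, N m; "tool_pos": TCP position; "eef_rot": TCP orientation; "wrist_force": force on the tool from outside, world axes, zero at the start; "torque": the same for the moment, N m; "finger_gap": finger opening in m; "gripper_force": force on a finger pad.
Only numpy, scipy, OpenCV 4.12 (cv2) and the standard library are available. Lean on these libraries where they do the work, as an engineer would, in place of code of your own. Each camera call takes 0.05 s, during which the arm holds its last target. There are 200 camera calls.

### The job

Make up the two kits for the pottery class from the stock on the table. In the long tray, lay the pony roller flat in the long bay and stand the large round cutter in the short bay; in the short tray, stand the round stamp upright in the smaller bay and put the two paint boxes in the larger bay, the deep box underneath and the shallow one stacked on it so that it locks down flat over the lid lugs. Leave the small cutter and the square stamp where they are.

Things in the scene. Friction and masses are not known exactly. Their poses are not given: they have to be found in the camera images.
- long_tray: The LONGER shallow wooden kit tray, 126 x 308 mm outside, walls 7 mm thick, 20 mm high, floor 5 mm thick, fixed. Origin: centre of its underside; y along its length, x across, z up. A cross wall makes two bays, each 112 mm wide across x: the long bay, 185 mm, centred at y = -54.5 mm (for the roller), and the short bay, 102 mm, centred at y = +96 mm (for the cutter).
- short_tray: The SHORTER wooden kit tray, 126 x 213 mm outside, walls 7 mm thick, 20 mm high, floor 5 mm thick, fixed. Origin: centre of its underside; y along its length, x across, z up. Two bays, each 112 mm wide across x: the larger, 112 mm long, centred at y = -43.5 mm (paint boxes), the smaller, 80 mm long, centred at y = +59.5 mm (stamp).
- roller_grip (a point): T-shaped pony roller lying flat: wooden handle 24 mm thick, steel fork, pale wooden barrel 40 mm across, 60 mm wide; whole 157 x 71 mm, 40 mm high. The point: on the handle's axis near its front, at the balance point, 18 mm above the table; pinch here. x runs from handle to barrel: handle ends 85 mm behind the point, fork crossbar 26 mm and barrel's end 72 mm ahead; z up.
- big_cutter_mid (a point): Large round clay cutter: open tin ring like a short upright tube, 50 mm outside diameter, 42 mm high, wall 3 mm. The point is on its axis half-way up (21 mm above its foot); z up.
- small_cutter_mid (a point): Small round cutter, like the large one but 32 mm in diameter, 42 mm high; not wanted, stays where it is. Point on its axis half-way up.
- round_stamp_mid (a point): Round clay stamp of turned wood standing upright: round foot 36 mm in diameter, waist 18 mm, round knob 27 mm at the top, 62 mm high. The point is on its axis in the waist, half-way up (31 mm above its foot); z up.
- square_stamp_mid (a point): Square clay stamp of the same wood: square foot 36 mm, square stem 17 mm, square knob 26 mm, 62 mm high; not wanted, stays where it is. Point on its axis half-way up.
- deep_box_mid (a point): Deep paint box, grey, opaque white lid (fixed on), 56 (x) x 80 (y) mm, 52 mm high to the lid's flat. Point: its centre, 26 mm above its foot; z up. Four tapering lugs on the lid, 6 mm high, 12 mm wide at the foot, at x +-16, y +-28 mm. Underside: recess 48 x 72 mm, 7 mm deep, that drops over such lugs with 2 mm play. Clips stand 2.5 mm proud on the short sides.
- shallow_box_mid (a point): Shallow paint box, same 56 (x) x 80 (y) mm footprint, lugs, recess and clips, but 34 mm high to the lid's flat, with a clear fixed lid over six round pans of dry colour. Point: its centre, 17 mm above its foot; z up. Locked on the deep box, its centre is 43 mm above the deep box's centre, long sides together, either way round.
There are look-alikes about, which are no part of the job. Leave any pink or red look-alike of the part that bears round_stamp_mid alone. What is shaped like the part that bears shallow_box_mid but green is not meant.

How it is judged:
At the end, for the whole second after the job is handed in: Roller flat in the long bay, large cutter standing in the short bay, round stamp upright in the smaller bay, deep box level in the larger bay, each on the tray floor (within 4 mm, 0.1 rad); shallow box seated on the deep one (5 mm off-centre, 3 mm in height, 0.1 rad); all at rest (x of roller_grip in the frame of long_tray between -0.03 and 0.03 m and y of roller_grip in the frame of long_tray between -0.0895 and -0.0195 m and z of roller_grip in the frame of long_tray between 0.019 and 0.027 m and angle between each of roller_grip, big_cutter_mid, round_stamp_mid, deep_box_mid's own z axis and vertical below 0.1 rad and x of big_cutter_mid in the frame of long_tray between -0.034 and 0.034 m and y of big_cutter_mid in the frame of long_tray between 0.064 and 0.128 m and z of big_cutter_mid in the frame of long_tray between 0.022 and 0.03 m and x of round_stamp_mid in the frame of short_tray between -0.04 and 0.04 m and y of round_stamp_mid in the frame of short_tray between 0.0325 and 0.0865 m and z of round_stamp_mid in the frame of short_tray between 0.032 and 0.04 m and x of deep_box_mid in the frame of short_tray between -0.032 and 0.032 m and y of deep_box_mid in the frame of short_tray between -0.0785 and -0.0085 m and z of deep_box_mid in the frame of short_tray between 0.027 and 0.035 m and x of shallow_box_mid in the frame of deep_box_mid between -0.005 and 0.005 m and y of shallow_box_mid in the frame of deep_box_mid between -0.005 and 0.005 m and z of shallow_box_mid in the frame of deep_box_mid between 0.04 and 0.046 m and angle between the x axis of shallow_box_mid and the x axis of deep_box_mid, either way round below 0.1 rad and linear speed of each of roller, big_cutter, round_stamp, deep_box, shallow_box below 0.02 m/s); the robot touches nothing.
It fails at once if the small cutter was shifted more than 25 mm (distance of small_cutter_mid from where it was at the start of the episode above 0.025 m).
It fails at once if the square stamp was shifted more than 25 mm or knocked over (distance of square_stamp_mid from where it was at the start of the episode above 0.025 m).
It also fails if it takes over 144 s, if anything falls off the work surface, if the arm or the gripper's body presses on something with over 40 N, if the wrist force passes 120 N, or if a joint passes its speed limit or range.

## Working session

There is one attempt and no reset: what is moved stays moved. The work goes in short steps, Python scripts to look and compute and a tool call to move; the robot and the scene stay as the last step left them, time stands still between calls to the robot, and variables do not carry over. Pictures are saved under pics/ and viewed, at most 14 in all, crops included, and the job is handed in when it is done.

Besides the shell and the picture viewer there is one more tool, called after "Request:" by a JSON object that holds its "api" and its "payload". move_arm: Moves the arm, as the interface text tells. Its arguments: {"type":"object","properties":{"steps":{"type":"array","items":{"type":"array","items":{"type":"number"}}},"grip_force":{"type":"number"}},"required":["steps"]}

```bash
mkdir -p pics
cat > h.py <<'E'
import numpy as np,cv2
from station import arm,eyes,order
np.set_printoptions(precision=4,suppress=True)
def model(n):
    m=eyes.camera_model(n);m['f']=192/np.tan(np.radians(m['vertical_fov'])/2);return m
def ray(m,u,v):
    E=np.array(m['extrinsics']);d=np.array([(u-m['cx'])/m['f'],-(v-m['cy'])/m['f'],-1]);return E[:3,3],E[:3,:3]@d
def px(m,u,v,z):
    o,d=ray(m,u,v);return o+d*(z-o[2])/d[2]
def proj(m,p):
    E=np.array(m['extrinsics']);c=E[:3,:3].T@(np.array(p)-E[:3,3]);return m['cx']+m['f']*c[0]/-c[2],m['cy']-m['f']*c[1]/-c[2]
E
python3 - <<'E'
from h import *
for n in('scene','top','wrist'):
    m=eyes.camera_model(n);print(n,m)
    im=eyes.capture(n);cv2.imwrite(f'pics/{n}0.png',im)
    cv2.imwrite(f'pics/{n}0b.png',cv2.resize(im,(800,600),interpolation=cv2.INTER_CUBIC))
print(arm.get_state(),arm.tcp_to_grasp)
E
```

```text
scene {'vertical_fov': 45.347633033181, 'cx': 256.25833561706395, 'cy': 188.68009899819856, 'extrinsics': array([[ 0.311 , -0.7168,  0.6241,  1.2308],
       [ 0.9504,  0.2302, -0.2092, -0.2766],
       [ 0.0063,  0.6582,  0.7528,  0.9585],
       [ 0.    ,  0.    ,  0.    ,  1.    ]])}
top {'vertical_fov': 43.19604807109185, 'cx': 261.80175428822395, 'cy': 190.41343104453648, 'extrinsics': array([[ 0.057 ,  0.9753, -0.2134,  0.2037],
       [-0.9984,  0.0564, -0.0088, -0.0451],
       [ 0.0034,  0.2135,  0.9769,  1.2698],
       [ 0.    ,  0.    ,  0.    ,  1.    ]])}
wrist {'vertical_fov': 61.44679041338935, 'cx': 252.50350144658398, 'cy': 191.76999634066547, 'extrinsics': array([[ 0.3318, -0.9094, -0.2507,  0.151 ],
       [ 0.9433,  0.3194,  0.09  ,  0.6365],
       [-0.0017, -0.2664,  0.9639,  0.3734],
       [ 0.    ,  0.    ,  0.    ,  1.    ]])}
{'time_s': 0.15, 'joint_positions': array([-1.3322,  0.3337,  0.0399,  1.4661, -0.0134,  1.3433, -0.0585]), 'joint_vel': array([-0.0017, -0.0005, -0.0006, -0.0015, -0.0001, -0.0012,  0.0013]), 'tau': array([  0.0031, -65.9054,   1.3674, -40.5858,   0.0169,   0.01  ,
         0.    ]), 'tool_pos': array([0.2153, 0.6129, 0.1956]), 'eef_rot': array([[-0.9435,  0.3314, -0.0003],
       [ 0.3314,  0.9435, -0.0012],
       [-0.0001, -0.0012, -1.    ]]), 'wrist_force': array([-0.7923, -0.1763, -0.4344]), 'torque': array([ 0.0382, -0.04  , -0.0111]), 'gripper_force': 0.0, 'finger_gap': 0.08534979161590646} 0.0187
```

View pics/top0b.png

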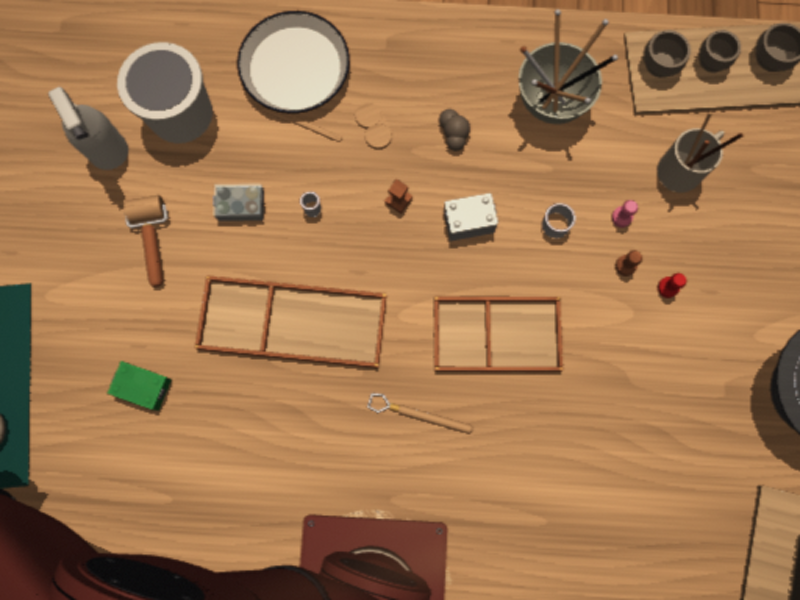

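View pics/scene0b.png

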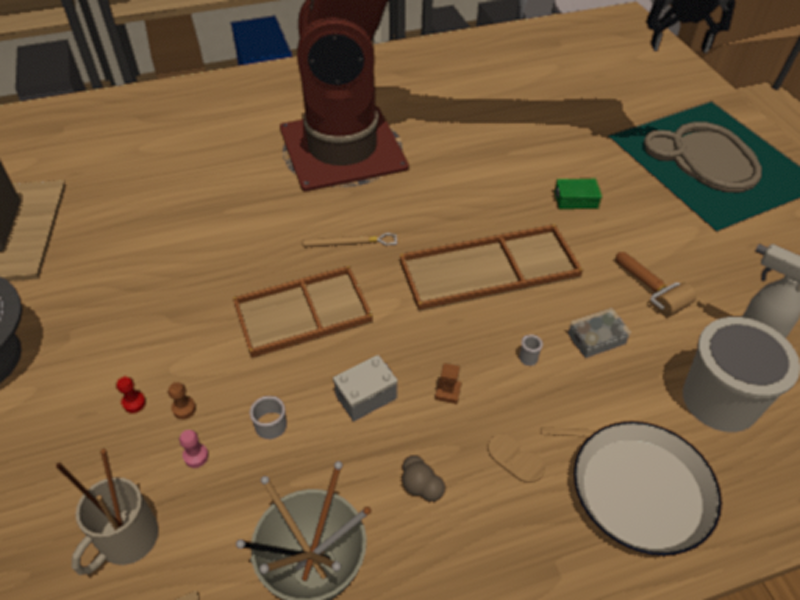

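Top view (800x600): roller (150,240), shallow box (238,202), small cutter (310,204), square stamp (398,195), deep box (470,216), big cutter (558,220), brown round stamp (629,262) with pink and red decoys next to it. The long tray is at (290,322) and the short tray at (497,334), each with its smaller bay to the left (+y). Next I'll measure positions.

Run:
```python
from h import *
im=cv2.imread('pics/top0.png');m=model('top');s=.64
hsv=cv2.cvtColor(im,cv2.COLOR_BGR2HSV);H,S,V=cv2.split(hsv)
for n,p in dict(wood=(290,240),roller=(152,260),barrel=(145,208),traywall=(267,320),deep=(470,205),shal=(255,190),cut=(545,220),stamp=(630,258),sq=(398,190),steel=(165,222)).items():
    u,v=int(p[0]*s),int(p[1]*s);print(n,hsv[v,u],hsv[v-3,u])
big=cv2.resize(im[110:250,60:460],(800,280),interpolation=cv2.INTER_CUBIC)
def comp(mask,c,name):
    M=np.zeros_like(mask);x0,y0,x1,y1=[int(a*s) for a in c];M[y0:y1,x0:x1]=mask[y0:y1,x0:x1]
    cs,_=cv2.findContours(M,cv2.RETR_EXTERNAL,cv2.CHAIN_APPROX_NONE)
    c=max(cs,key=cv2.contourArea);r=cv2.minAreaRect(c);print(name,r,cv2.contourArea(c));return c,r
tr=((H<14)&(S>110)&(V<170)).astype(np.uint8)*255
cv2.imwrite('pics/tr.png',tr)
for n,c in dict(long=(185,270,395,375),short=(425,288,575,380)).items():
    cc,r=comp(tr,c,n);b=cv2.boxPoints(r)
    for q in b: print(q,px(m,*q,.02))
    w=[px(m,*q,.02) for q in b];print('centre',np.mean(w,0))
wh=((S<40)&(V>150)).astype(np.uint8)*255
cc,r=comp(wh,(430,180,510,250),'deep');print([px(m,*q,.052) for q in cv2.boxPoints(r)],px(m,*r[0],.052))
gr=((S<90)).astype(np.uint8)*255
for n,c,z in(('big',(535,190,585,245),.042),('small',(290,185,330,225),.042),('shallow',(205,175,275,235),.034)):
    cc,r=comp(gr,c,n);print(px(m,*r[0],z),[px(m,*q,z) for q in cv2.boxPoints(r)])
```

```text
wood [ 14 133 184] [ 15 133 192]
roller [ 10 166 160] [ 10 166 158]
barrel [ 15 134 185] [ 15 132 199]
traywall [ 11 153 167] [ 11 153 165]
deep [ 24  30 230] [ 24  30 230]
shal [ 22  51 161] [ 17  74 210]
cut [12 48 91] [ 14 113 170]
stamp [ 10 169 113] [ 10 168 117]
sq [ 10 168 155] [ 10 167 153]
steel [ 13 122  90] [ 14  34 163]
long ((185.68798828125, 206.23275756835938), (118.84004974365234, 50.121429443359375), 6.072456359863281) 5518.0
[123.9503 224.8671] [0.3646 0.3181 0.02  ]
[129.2524 175.0268] [0.4981 0.3197 0.02  ]
[247.4257 187.5985] [0.4821 0.0045 0.02  ]
[242.1235 237.4387] [0.3496 0.0098 0.02  ]
centre [0.4236 0.163  0.02  ]
short ((318.4893493652344, 213.692138671875), (83.60548400878906, 49.57874298095703), 0.8814040422439575) 3761.0
[276.3102 237.8355] [ 0.3537 -0.0784  0.02  ]
[277.0729 188.2627] [ 0.4848 -0.0738  0.02  ]
[360.6685 189.5487] [ 0.4941 -0.2944  0.02  ]
[359.9058 239.1216] [ 0.3627 -0.2942  0.02  ]
centre [ 0.4238 -0.1852  0.02  ]
deep ((300.97930908203125, 135.79241943359375), (19.828975677490234, 29.87565803527832), 79.11447143554688) 541.0
[array([ 0.6394, -0.0844,  0.052 ]), array([ 0.6597, -0.1613,  0.052 ]), array([ 0.6063, -0.173 ,  0.052 ]), array([ 0.5863, -0.0967,  0.052 ])] [ 0.6228 -0.1288  0.052 ]
big ((356.7500305175781, 140.75001525878906), (19.091880798339844, 22.62741470336914), 45.0) 330.0
[ 0.6211 -0.2778  0.042 ] [array([ 0.6153, -0.2388,  0.042 ]), array([ 0.6625, -0.2805,  0.042 ]), array([ 0.6268, -0.3169,  0.042 ]), array([ 0.5801, -0.2751,  0.042 ])]
small ((198.0, 130.5), (15.0, 12.0), 90.0) 146.5
[0.6251 0.1448 0.042 ] [array([0.6451, 0.1626, 0.042 ]), array([0.647 , 0.1306, 0.042 ]), array([0.6051, 0.1272, 0.042 ]), array([0.6033, 0.1589, 0.042 ])]
shallow ((152.0, 129.0), (22.0, 32.0), 90.0) 672.5
[0.6248 0.2695 0.034 ] [array([0.6534, 0.3158, 0.034 ]), array([0.6584, 0.2298, 0.034 ]), array([0.5966, 0.2237, 0.034 ]), array([0.5916, 0.3088, 0.034 ])]
```

Run:
```python
from h import *
im=cv2.imread('pics/top0.png')
a=cv2.resize(im[110:240,60:310],(750,390),interpolation=cv2.INTER_CUBIC)
cv2.imwrite('pics/topA.png',a)
cv2.imwrite('pics/topB.png',cv2.resize(im[110:240,260:460],(800,520),interpolation=cv2.INTER_CUBIC))
```

```text
(no output)
```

View pics/topA.png

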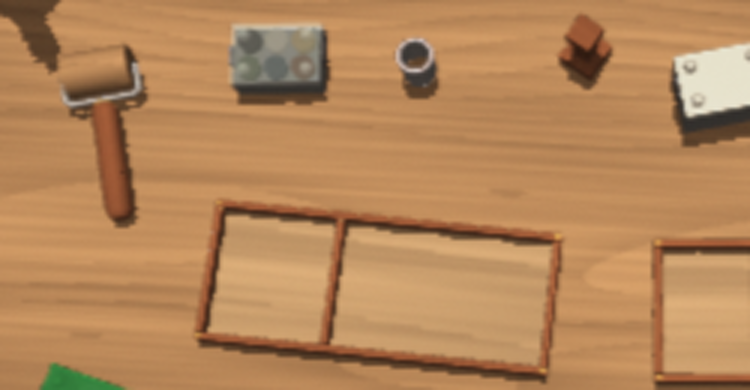

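View pics/topB.png

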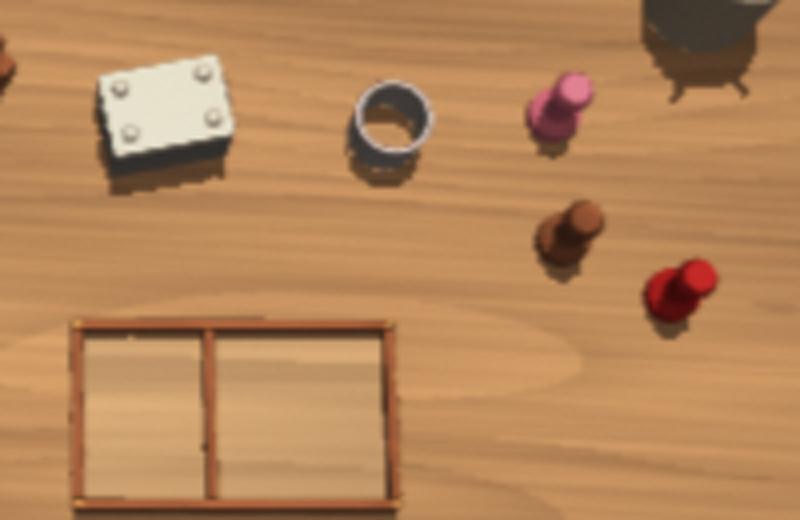

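Run:
```python
from h import *
m=model('top')
A=lambda u,v:(60+u/3,110+v/3)
B=lambda u,v:(260+u/4,110+v/4)
f,b=px(m,*A(103,103),.019),px(m,*A(122,220),.019)
print('handle front',f,'end',b,'yaw',np.arctan2(*(f-b)[1::-1]))
d=(f-b)/np.linalg.norm(f-b);print('grip',b+d*.085)
print('stamp knob',px(m,*B(585,216),.053))
print('deep',[px(m,*B(*q),.052) for q in((97,105),(218,56),(234,125),(112,158))])
print('deep c',np.mean([px(m,*B(*q),.052) for q in((97,102),(218,56),(234,127),(112,158))],0), 'lugs',[px(m,*B(*q),.058) for q in((120,86),(204,72),(213,116),(130,131))])
print('big',px(m,*B(393,117),.042))
print('shal',[px(m,*A(*q),.034) for q in((230,25),(326,26),(323,90),(231,89))])
print('small',px(m,*A(415,55),.042),'sq',px(m,*A(584,32),.06))
```

```text
handle front [0.5777 0.4236 0.019 ] end [0.4714 0.3928 0.019 ] yaw 0.2820448140728321
grip [0.5531 0.4165 0.019 ]
stamp knob [ 0.5614 -0.4054  0.053 ]
deep [array([ 0.619 , -0.0849,  0.052 ]), array([ 0.6577, -0.1633,  0.052 ]), array([ 0.6104, -0.1754,  0.052 ]), array([ 0.5832, -0.0964,  0.052 ])]
deep c [ 0.6177 -0.13    0.052 ] lugs [array([ 0.6309, -0.0991,  0.058 ]), array([ 0.6438, -0.1539,  0.058 ]), array([ 0.6138, -0.1609,  0.058 ]), array([ 0.6004, -0.107 ,  0.058 ])]
big [ 0.6255 -0.2817  0.042 ]
shal [array([0.6526, 0.3139, 0.034 ]), array([0.6566, 0.2278, 0.034 ]), array([0.5965, 0.2245, 0.034 ]), array([0.5927, 0.3062, 0.034 ])]
small [0.6312 0.1445 0.042 ] sq [ 0.6548 -0.0047  0.06  ]
```

Request:
{"api": "move_arm", "payload": {"steps": [[0.048,-0.028,0,0.088,1],[0.048,-0.028,0,0.088,1],[0.048,-0.028,0,0.088,1],[0.048,-0.028,0,0.088,1],[0.048,-0.028,0,0.088,1],[0.049,-0.028,0,0.088,1],[0.049,-0.028,0,0.09,1],[0,0,0,0,1]]}}

```text
time_s: 1.15
tool_pos: [0.5582, 0.4117, 0.1955]
eef_rot: [[-0.963, -0.269, 0.001], [-0.269, 0.963, -0.003], [-0.0, -0.003, -1.0]]
wrist_force: [-1.0, -0.8, -0.4]
finger_gap: 0.0855
gripper_force: 0.0
```

```bash
cat >> h.py <<'E'
def snap(name,n='wrist'):
    m=model(n);im=eyes.capture(n);cv2.imwrite(f'pics/{name}.png',im);np.save(f'pics/{name}.npy',m,allow_pickle=True);return m,im
def load(name): return np.load(f'pics/{name}.npy',allow_pickle=True).item(),cv2.imread(f'pics/{name}.png')
E
python3 - <<'E'
from h import *
s=arm.get_state();print(s['tool_pos'],s['eef_rot'][:,1],s['joint_positions'])
m,im=snap('w1')
E
```

```text
[0.5582 0.4117 0.1955] [-0.2693  0.963  -0.0035] [-0.7972  0.4249  0.1352  1.3474 -0.0532  1.3739  1.1801]
```

View pics/w1.png

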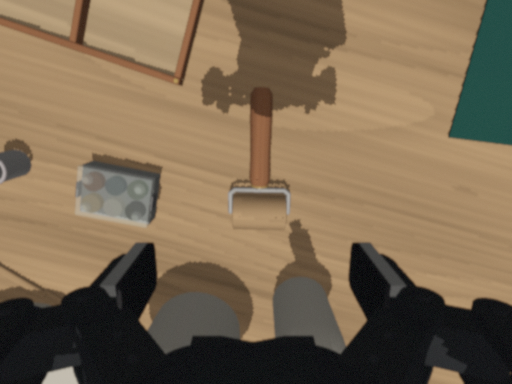

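Wrist view: the roller handle runs from (262,88) to (260,186) with the barrel below. The shallow box top is about (117,193), and the long tray's corner is at (179,81).

Run:
```python
from h import *
m,im=load('w1')
H,S,V=cv2.split(cv2.cvtColor(im,cv2.COLOR_BGR2HSV))
M=((H<13)&(S>145)).astype(np.uint8)*255;Z=np.zeros_like(M);Z[80:190,235:285]=M[80:190,235:285]
c=max(cv2.findContours(Z,0,2)[0],key=cv2.contourArea);r=cv2.minAreaRect(c);print(r,cv2.boundingRect(c))
e,f,x=px(m,261.5,88,.02),px(m,260,185,.02),px(m,260,187,.025)
a,b=cv2.boxPoints(r)[:2],None
print(e,f,x,'yaw',np.arctan2(f[1]-e[1],f[0]-e[0]))
d=(f-e)/np.linalg.norm(f-e);print('grip',e+.085*d, x-.026*d)
print('barrel',px(m,230,205,.02),px(m,290,207,.02))
s=arm.get_state();t=s['tool_pos'];print('tcp px at .02',proj(m,[t[0],t[1],.02]))
```

```text
((268.5, 115.0), (2.0, 1.0), 90.0) (268, 114, 2, 3)
[0.4761 0.3992 0.02  ] [0.5768 0.4264 0.02  ] [0.5778 0.4266 0.025 ] yaw 0.26355322866202274
grip [0.5582 0.4214 0.02  ] [0.5527 0.4198 0.025 ]
barrel [0.6089 0.3997 0.02  ] [0.5926 0.4668 0.02  ]
tcp px at .02 (np.float64(255.1579192094224), np.float64(164.23464309897588))
```

Request:
{"api": "move_arm", "payload": {"steps": [[-0.003,0.009,-0.045,-0.01,0.7],[0,0,-0.045,0,0.7],[0,0,-0.045,0,0.7],[0,0,-0.04,0,0.7],[0,0,0,0,0.7]]}}

```text
time_s: 1.82
tool_pos: [0.5468, 0.4258, 0.0178]
eef_rot: [[-0.963, -0.268, -0.006], [-0.268, 0.963, -0.004], [0.007, -0.002, -1.0]]
wrist_force: [-0.8, 0.4, 0.8]
finger_gap: 0.0596
gripper_force: 0.0
```

Request:
{"api": "move_arm", "payload": {"steps": [[0.008,-0.005,-0.008,0,0.7],[0,0,-0.006,0,0.7],[0,0,0,0,0.7]]}}

```text
time_s: 2.2
tool_pos: [0.5587, 0.4213, 0.0079]
eef_rot: [[-0.964, -0.266, 0.0], [-0.266, 0.964, 0.001], [-0.001, 0.0, -1.0]]
wrist_force: [-0.8, 0.2, -0.7]
finger_gap: 0.0595
gripper_force: 0.0
```

Request:
{"api": "move_arm", "payload": {"steps": [[-0.003,0,-0.004,0,0.7],[0,0,0,0,0],[0,0,0,0,0],[0,0,0,0,0],[0,0,0,0,0]], "grip_force": 50}}

```text
time_s: 2.82
tool_pos: [0.5555, 0.4213, 0.0034]
eef_rot: [[-0.964, -0.267, 0.0], [-0.267, 0.964, 0.0], [-0.0, 0.0, -1.0]]
wrist_force: [0.4, 0.4, -0.5]
finger_gap: -0.0001
gripper_force: 0.0
```

The fingers closed on nothing, so I'll check the view.

Run:
```python
from h import *
m,im=snap('w2')
s=arm.get_state();t=s['tool_pos'];print(t,proj(m,t))
print(m['extrinsics'])
```

```text
[0.5555 0.4212 0.0034] (np.float64(250.43198948842272), np.float64(222.6141566211563))
[[-0.2664 -0.929  -0.2567  0.4897]
 [ 0.9639 -0.2567 -0.0713  0.4042]
 [ 0.0003 -0.2664  0.9639  0.1813]
 [ 0.      0.      0.      1.    ]]
```

View pics/w2.png

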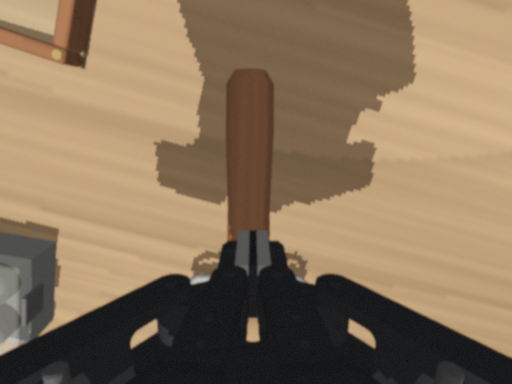

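Run:
```python
from h import *
m,im=load('w2')
for q in((250,69),(250,240),(250,238),(253,270)): print(q,px(m,*q,.02),px(m,*q,.03))
cv2.imwrite('pics/s3.png',cv2.resize(eyes.capture('scene')[120:260,340:500],(800,700))[:600])
print(arm.get_state()['finger_gap'])
```

```text
(250, 69) [0.4754 0.3991 0.02  ] [0.4763 0.3994 0.03  ]
(250, 240) [0.5591 0.4221 0.02  ] [0.5548 0.421  0.03  ]
(250, 238) [0.558  0.4218 0.02  ] [0.5537 0.4207 0.03  ]
(253, 270) [0.576  0.4284 0.02  ] [0.5707 0.4269 0.03  ]
0.0006563666757952054
```

View pics/s3.png

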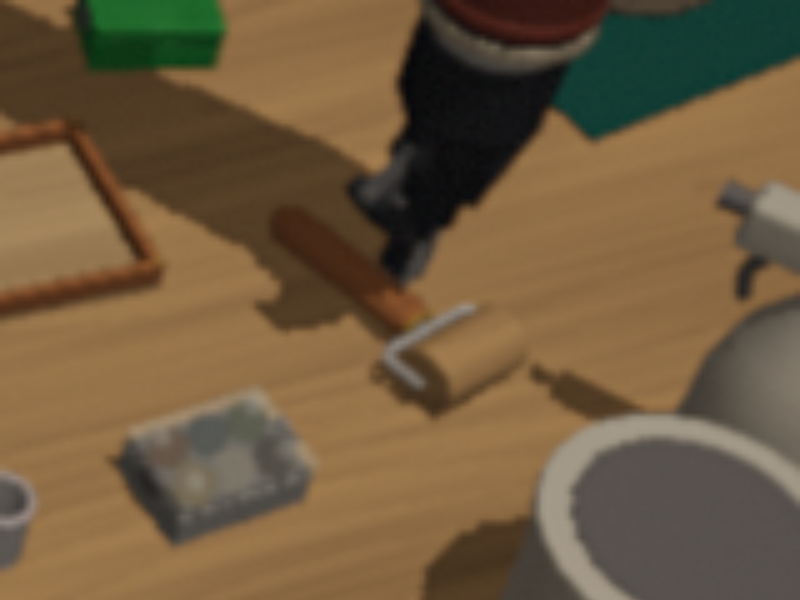

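Run:
```python
from h import *
m=model('scene')
for z in(.0034,.02,.035,.045,.06):
    u,v=proj(m,[.5555,.4212,z]);print(z,(u-340)*5,(v-120)*5)
for n,p in dict(hend=(.476,.399,.02),gp=(.555,.4205,.03),trayc=(.4981,.3197,.02)).items():
    u,v=proj(m,p);print(n,(u-340)*5,(v-120)*5)
s=arm.get_state();print(s['joint_positions'],s['wrist_force'],s['tau'])
```

```text
0.0034 380.03926663415143 314.62363440255103
0.02 388.0638243463318 294.63387483822953
0.035 395.45155354270264 276.23050163578966
0.045 400.450562868416 263.7776041596925
0.06 408.0625438701131 244.81560332553457
hend 280.7161424446423 205.91349625528096
gp 391.3791013010305 282.05152966111825
trayc 175.06177295093664 263.4814054480222
[-0.7934  0.5753  0.1118  1.5341 -0.0705  1.0361  1.1775] [-0.0324  0.6117 -0.3258] [ -0.0081 -77.5202   3.8886 -35.7614   0.0153   0.0028  -0.    ]
```

The fingertips appear about 32 mm above the reported TCP, resting over the handle. I'll open and feel downward carefully.

Request:
{"api": "move_arm", "payload": {"steps": [[0,0,0,0,0.7],[0,0,0,0,0.7],[0,0,0,0,0.7],[0,0,-0.006,0,0.7],[0,0,0,0,0.7]]}}

```text
time_s: 3.55
tool_pos: [0.5549, 0.4209, -0.0036]
eef_rot: [[-0.964, -0.267, -0.001], [-0.267, 0.964, -0.001], [0.001, -0.001, -1.0]]
wrist_force: [-0.6, -0.2, 0.2]
finger_gap: 0.0598
gripper_force: 0.0
```

Run:
```python
from h import *
a=eyes.capture('scene')[140:240,380:470];b=eyes.capture('wrist')
s=arm.get_state();print(s['tool_pos'],s['wrist_force'],s['finger_gap'])
cv2.imwrite('pics/c4.png',np.hstack([cv2.resize(a,(360,400),interpolation=cv2.INTER_CUBIC),cv2.resize(b[150:384,150:360],(359,400))]))
```

```text
[ 0.5553  0.4211 -0.003 ] [ 0.2577 -0.3324  0.6465] 0.05986739239090798
```

View pics/c4.png

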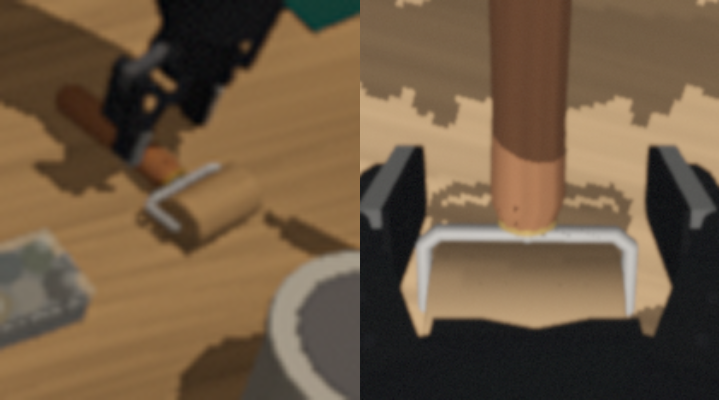

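Confirmed: the tips sit about 33 mm (shut) to 40 mm (open) above the reported TCP. Going lower while watching the force.

Request:
{"api": "move_arm", "payload": {"steps": [[0,0,-0.012,0,0.7],[0,0,-0.012,0,0.7],[0,0,0,0,0.7]]}}

```text
time_s: 4.03
tool_pos: [0.5544, 0.4204, -0.0286]
eef_rot: [[-0.964, -0.267, -0.002], [-0.267, 0.964, -0.002], [0.003, -0.001, -1.0]]
wrist_force: [0.4, -0.2, 0.5]
finger_gap: 0.0599
gripper_force: 0.0
```

Request:
{"api": "move_arm", "payload": {"steps": [[0,0,0,0,0],[0,0,0,0,0],[0,0,0,0,0],[0,0,0,0,0]], "grip_force": 50}}

```text
time_s: 4.53
tool_pos: [0.5558, 0.4215, -0.026]
eef_rot: [[-0.964, -0.267, 0.001], [-0.267, 0.964, 0.001], [-0.001, 0.0, -1.0]]
wrist_force: [-0.6, -0.0, 4.4]
finger_gap: 0.0214
gripper_force: 49.2
```

Run:
```python
from h import *
a=eyes.capture('scene')[140:240,380:470];b=eyes.capture('wrist')
s=arm.get_state();print(s['tool_pos'],s['wrist_force'],s['finger_gap'])
cv2.imwrite('pics/c5.png',np.hstack([cv2.resize(a,(360,400),interpolation=cv2.INTER_CUBIC),cv2.resize(b[150:384,150:360],(359,400))]))
```

```text
[ 0.5558  0.4215 -0.0261] [-0.3041 -0.493   4.9556] 0.021437458268057846
```

Request:
{"api": "move_arm", "payload": {"steps": [[0,0,0.05,0,0],[0,0,0.05,0,0],[-0.012,-0.032,0,-0.17,0],[-0.012,-0.032,0,-0.17,0],[-0.012,-0.032,0,-0.17,0],[-0.012,-0.032,0,-0.17,0],[-0.012,-0.032,0,-0.17,0],[-0.012,-0.032,0,-0.17,0]]}}

```text
time_s: 5.62
tool_pos: [0.4826, 0.2281, 0.0729]
eef_rot: [[-0.728, 0.685, -0.001], [0.685, 0.728, -0.0], [0.0, -0.001, -1.0]]
wrist_force: [-0.5, -0.2, -0.6]
finger_gap: 0.0215
gripper_force: 49.6
```

Request:
{"api": "move_arm", "payload": {"steps": [[-0.012,-0.032,0,-0.17,0],[-0.012,-0.032,0,-0.17,0],[-0.012,-0.032,0,-0.17,0],[-0.012,-0.032,0,-0.17,0],[0,0,0,-0.17,0],[0,0,0,0,0]]}}

```text
time_s: 6.38
tool_pos: [0.4351, 0.1011, 0.0732]
eef_rot: [[0.028, 1.0, -0.0], [1.0, -0.028, 0.0], [0.0, -0.0, -1.0]]
wrist_force: [-0.0, 0.2, -0.6]
finger_gap: 0.0215
gripper_force: 49.6
```

Run:
```python
from h import *
m,im=snap('w6')
s=arm.get_state();t=s['tool_pos'];print(t,s['eef_rot'][:,1],s['joint_positions'])
```

```text
[0.4353 0.1014 0.0732] [ 0.9997 -0.0249 -0.0001] [-0.787   0.0148  0.4672  2.1077 -0.008   1.0209 -0.3406]
```

View pics/w6.png

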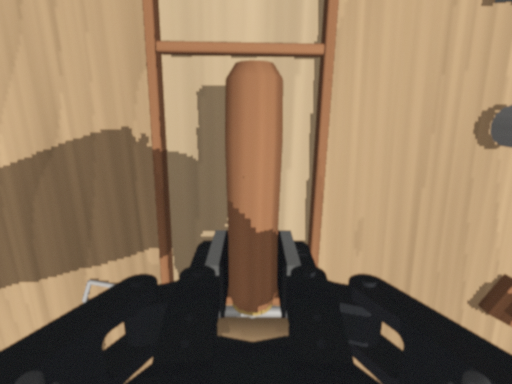

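Wrist view: the roller is held straight, with tray walls left (151,40)-(166,275) and right (330,50)-(316,255) and the cross wall at row 48.

Run:
```python
from h import *
m,im=load('w6')
P=[px(m,*q,.02) for q in((151,40),(166,275),(331,50),(316,255),(160,47),(323,49))];print(np.array(P))
for a,b in((0,1),(2,3)):
    d=P[a]-P[b];print(np.arctan2(-d[0],d[1]))
# handle end and handle axis dir (axis at height z=.073+.033+.0187)
for z in(.115,.125): print(px(m,254,62,z),px(m,253,300,z))
```

```text
[[0.3707 0.2111 0.02  ]
 [0.3633 0.0387 0.02  ]
 [0.4891 0.2016 0.02  ]
 [0.4827 0.0529 0.02  ]
 [0.3762 0.2067 0.02  ]
 [0.4838 0.2024 0.02  ]]
-0.04307686536676668
-0.042979650191180024
[0.4374 0.185  0.115 ] [0.4339 0.0779 0.115 ]
[0.4373 0.1839 0.125 ] [0.4341 0.0847 0.125 ]
```

Request:
{"api": "move_arm", "payload": {"steps": [[-0.006,0,-0.03,-0.018,0],[0,0,-0.03,0,0],[0,0,-0.02,0,0],[0,0,-0.008,0,0],[0,0,-0.004,0,0],[0,0,0,0,0]]}}

```text
time_s: 7.18
tool_pos: [0.4297, 0.1014, -0.0184]
eef_rot: [[0.046, 0.999, 0.0], [0.999, -0.046, 0.0], [0.0, 0.0, -1.0]]
wrist_force: [-0.6, 0.1, -0.6]
finger_gap: 0.0216
gripper_force: 49.6
```

Request:
{"api": "move_arm", "payload": {"steps": [[0,0,-0.002,0,0],[0,0,0,0,0.5],[0,0,0,0,0.5],[0,0,0.01,0,0.5],[0,0,0.06,0,0.5],[0,0,0.06,0,1],[0,0,0.04,0,1]]}}

```text
time_s: 8.05
tool_pos: [0.4302, 0.1012, 0.1529]
eef_rot: [[0.048, 0.999, 0.003], [0.999, -0.048, 0.002], [0.002, 0.003, -1.0]]
wrist_force: [0.9, -0.2, -1.1]
finger_gap: 0.0771
gripper_force: 0.0
```

Request:
{"api": "move_arm", "payload": {"steps": [[0.038,-0.046,0,0.055,1],[0.038,-0.046,0,0.055,1],[0.038,-0.046,0,0.055,1],[0.038,-0.046,0,0.055,1],[0.04,-0.047,0,0.056,1],[0,0,0,0,1]]}}

```text
time_s: 8.8
tool_pos: [0.622, -0.1351, 0.1488]
eef_rot: [[-0.222, 0.975, -0.001], [0.975, 0.222, -0.004], [-0.004, -0.002, -1.0]]
wrist_force: [-0.9, 0.9, -1.2]
finger_gap: 0.0853
gripper_force: 0.0
```

Run:
```python
from h import *
m,im=snap('w7')
t,_=snap('t7','top')
s=arm.get_state();t=s['tool_pos'];print(t,s['eef_rot'][:,1],s['joint_positions'])
b=cv2.imread('pics/t7.png')[160:250,110:260]
cv2.imwrite('pics/c7.png',np.hstack([im,np.pad(cv2.resize(b,(288,173)),((0,211),(0,0),(0,0)))]))
```

```text
[ 0.6211 -0.1303  0.1493] [ 0.9743  0.2252 -0.0011] [-0.4109  0.3905  0.7121  1.5945 -0.264   1.2565  0.5735]
```

View pics/c7.png

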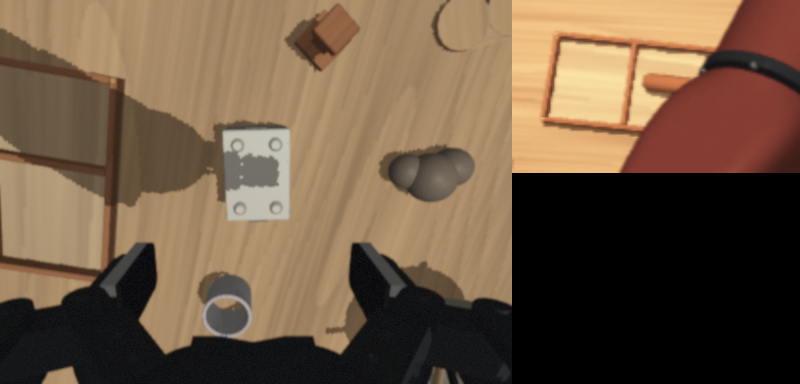

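Roller is down in the long bay. The deep box lugs are at (237,145), (275,145), (239,208) and (275,208), and the big cutter rim is at (227,315).

Run:
```python
from h import *
m,im=load('w7')
L=np.array([px(m,*q,.056) for q in((237,145),(275.5,145),(239,208),(276,208))]);print(L,L.mean(0))
d=L[0]+L[1]-L[2]-L[3];print('yaw',np.arctan2(-d[0],d[1]))
s=arm.get_state()['tool_pos'];print('tcp',s)
G=cv2.cvtColor(im,cv2.COLOR_BGR2GRAY)
print('big cutter',px(m,227,315,.042))
# short tray walls
for q in((115,80),(108,171),(100,268),(0,152)): print(q,px(m,*q,.02))
```

```text
[[ 0.601  -0.105   0.056 ]
 [ 0.6323 -0.0979  0.056 ]
 [ 0.6143 -0.1589  0.056 ]
 [ 0.6461 -0.1516  0.056 ]] [ 0.6234 -0.1283  0.056 ]
yaw 0.24635911545112288
tcp [ 0.6211 -0.1303  0.1493]
big cutter [ 0.627  -0.2793  0.042 ]
(115, 80) [ 0.4811 -0.0773  0.02  ]
(108, 171) [ 0.4835 -0.1624  0.02  ]
(100, 268) [ 0.4861 -0.2691  0.02  ]
(0, 152) [ 0.3809 -0.1668  0.02  ]
```

Request:
{"api": "move_arm", "payload": {"steps": [[0.002,0.002,-0.05,0.008,1],[0,0,-0.05,0,1],[0,0,-0.045,0,1],[0,0,-0.02,0,1],[0,0,0,0,1]]}}

```text
time_s: 9.52
tool_pos: [0.6229, -0.1265, -0.0157]
eef_rot: [[-0.236, 0.972, -0.001], [0.972, 0.236, 0.001], [0.001, -0.001, -1.0]]
wrist_force: [0.0, -0.2, 0.6]
finger_gap: 0.0856
gripper_force: 0.0
```

Request:
{"api": "move_arm", "payload": {"steps": [[0,0,0,0,0.3],[0,0,0,0,0.3],[0,0,0,0,0.3],[0,0,0,0,0.3]], "grip_force": 60}}

```text
time_s: 10.02
tool_pos: [0.625, -0.1279, -0.0134]
eef_rot: [[-0.235, 0.972, 0.003], [0.972, 0.235, 0.0], [-0.001, 0.003, -1.0]]
wrist_force: [-1.8, 0.5, 7.2]
finger_gap: 0.0551
gripper_force: 64.7
```

Request:
{"api": "move_arm", "payload": {"steps": [[0,0,0.04,0,0.3],[0,0,0.05,0,0.3],[-0.04,-0.02,0,-0.04,0.3],[-0.04,-0.02,0,-0.04,0.3],[-0.04,-0.02,0,-0.04,0.3],[-0.04,-0.02,0,-0.04,0.3],[-0.04,-0.018,0,-0.04,0.3],[0,0,0,0,0.3]]}}

```text
time_s: 11.02
tool_pos: [0.4208, -0.2272, 0.0748]
eef_rot: [[-0.032, 0.999, 0.001], [0.999, 0.032, 0.002], [0.002, 0.001, -1.0]]
wrist_force: [0.1, -0.1, -1.7]
finger_gap: 0.0548
gripper_force: 65.0
```

Run:
```python
from h import *
m,im=snap('w8')
s=arm.get_state();t=s['tool_pos'];print(t,s['eef_rot'][:,1],s['joint_positions'],s['finger_gap'],s['wrist_force'])
```

```text
[ 0.4228 -0.2262  0.0751] [0.9994 0.0345 0.0022] [-0.4051  0.1015  0.8597  2.0498 -0.0928  1.0262  0.5346] 0.054893175520205825 [ 0.5747  0.0878 -2.417 ]
```

View pics/w8.png

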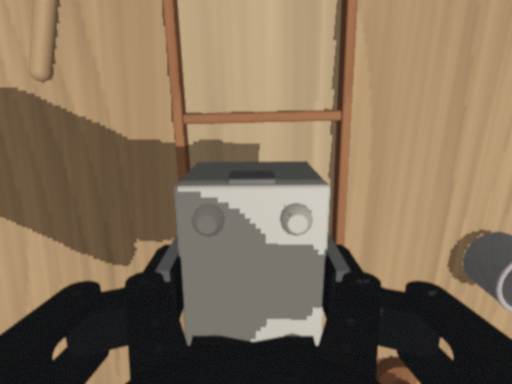

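Cross wall centre at (262,117), left wall (170,0)-(182,150), right wall (348,0)-(340,235). The box is held straight.

Run:
```python
from h import *
m,im=load('w8')
P=[px(m,*q,.02) for q in((170,0),(182,150),(348,0),(340,235),(179,118),(346,116))];print(np.array(P))
for a,b in((0,1),(2,3)):
    d=P[a]-P[b];print(np.arctan2(-d[0],d[1]))
print(px(m,262,117,.02))
s=arm.get_state()['tool_pos']
zt=s[2]+.0134+.058-.003  # lug mid height now
print('lugs',px(m,208,220,zt),px(m,297,220,zt),'tcp',s, 'edge',px(m,178,186,zt-.003),px(m,329,186,zt-.003))
```

```text
[[ 0.3629 -0.0969  0.02  ]
 [ 0.368  -0.1933  0.02  ]
 [ 0.4772 -0.0933  0.02  ]
 [ 0.4889 -0.2556  0.02  ]
 [ 0.3665 -0.1708  0.02  ]
 [ 0.4838 -0.1657  0.02  ]]
0.05341755141051925
0.07151410851874955
[ 0.4249 -0.1683  0.02  ]
lugs [ 0.4031 -0.2001  0.1435] [ 0.4352 -0.1991  0.1435] tcp [ 0.4228 -0.2262  0.0751] edge [ 0.392  -0.1886  0.1405] [ 0.4462 -0.1869  0.1405]
```

Request:
{"api": "move_arm", "payload": {"steps": [[0.004,0,-0.03,0.012,0.3],[0,0,-0.03,0,0.3],[0,0,-0.015,0,0.3],[0,0,-0.006,0,0.3],[0,0,0,0,0.3],[0,0,0,0,0.3]]}}

```text
time_s: 11.82
tool_pos: [0.4282, -0.226, -0.0059]
eef_rot: [[-0.049, 0.999, 0.001], [0.999, 0.049, -0.0], [-0.0, 0.001, -1.0]]
wrist_force: [0.8, -0.5, -2.6]
finger_gap: 0.055
gripper_force: 64.8
```

Request:
{"api": "move_arm", "payload": {"steps": [[0,0,-0.003,0,0.3],[0,0,0,0,0.3],[0,0,0,0,0.8],[0,0,0,0,0.8],[0,0,0,0,0.8]]}}

```text
time_s: 12.45
tool_pos: [0.4275, -0.2258, -0.0097]
eef_rot: [[-0.049, 0.999, 0.0], [0.999, 0.049, -0.0], [-0.0, 0.0, -1.0]]
wrist_force: [0.1, -0.2, -0.2]
finger_gap: 0.0684
gripper_force: 0.0
```

Request:
{"api": "move_arm", "payload": {"steps": [[0,0,0.02,0,0.8],[0,0,0.05,0,1],[0,0,0.05,0,1],[0,0,0.04,0,1],[0,0,0,0,1],[0,0,0,0,1]]}}

```text
time_s: 13.2
tool_pos: [0.4272, -0.2254, 0.1497]
eef_rot: [[-0.049, 0.999, -0.0], [0.999, 0.049, 0.001], [0.001, -0.0, -1.0]]
wrist_force: [0.2, -0.2, 0.3]
finger_gap: 0.0854
gripper_force: 0.0
```

Run:
```python
from h import *
m,im=snap('w9')
s=arm.get_state();t=s['tool_pos'];print(t,s['eef_rot'][:,1])
H,S,V=cv2.split(cv2.cvtColor(im,cv2.COLOR_BGR2HSV))
M=((S<60)&(V>90)).astype(np.uint8)*255;M[250:]=0
c=max(cv2.findContours(M,0,2)[0],key=cv2.contourArea);r=cv2.minAreaRect(c);print(r,cv2.contourArea(c))
z=.057
B=np.array([px(m,*q,z) for q in cv2.boxPoints(r)]);print(B,B.mean(0),np.linalg.norm(B[0]-B[1]),np.linalg.norm(B[1]-B[2]))
x,y,w,h=cv2.boundingRect(c);print(x,y,w,h)
cv2.imwrite('pics/c9.png',cv2.resize(im[y-10:y+h+10,x-10:x+w+10],None,fx=4,fy=4,interpolation=cv2.INTER_CUBIC))
G=cv2.GaussianBlur(cv2.cvtColor(im,cv2.COLOR_BGR2GRAY),(3,3),0)[y:y+h,x:x+w]
print(cv2.HoughCircles(G,cv2.HOUGH_GRADIENT,1,25,param1=60,param2=9,minRadius=5,maxRadius=10))
```

```text
[ 0.4268 -0.2254  0.1493] [ 0.9988  0.049  -0.0015]
((253.0, 183.5), (93.0, 68.0), 90.0) 6033.5
[[ 0.3965 -0.186   0.057 ]
 [ 0.4529 -0.1832  0.057 ]
 [ 0.4593 -0.2658  0.057 ]
 [ 0.3983 -0.2688  0.057 ]] [ 0.4267 -0.226   0.057 ] 0.05646514801148095 0.08285656296969492
219 137 69 94
[[[53.5 80.5  6.6]
  [54.5 17.5  7.4]
  [14.5 16.5  7.1]
  [16.5 79.5  6. ]]]
```

Request:
{"api": "move_arm", "payload": {"steps": [[0.025,0.061,0,0,1],[0.025,0.061,0,0,1],[0.025,0.062,0,0,1],[0.025,0.062,0,0,1],[0.025,0.062,0,0,1],[0.025,0.062,0,0,1],[0.025,0.062,0,0,1],[0.023,0.061,0,0,1]]}}

```text
time_s: 14.25
tool_pos: [0.6137, 0.2396, 0.1481]
eef_rot: [[-0.049, 0.999, -0.002], [0.999, 0.049, -0.002], [-0.001, -0.003, -1.0]]
wrist_force: [0.6, -1.2, 0.8]
finger_gap: 0.0858
gripper_force: 0.0
```

Request:
{"api": "move_arm", "payload": {"steps": [[0,0,0,0,1],[0,0,0,0,1]]}}

```text
time_s: 14.5
tool_pos: [0.6132, 0.2371, 0.1483]
eef_rot: [[-0.049, 0.999, -0.002], [0.999, 0.049, -0.003], [-0.002, -0.003, -1.0]]
wrist_force: [0.2, -0.2, 0.5]
finger_gap: 0.0855
gripper_force: 0.0
```

Run:
```python
from h import *
m,im=load('w9')
L=np.array([px(m,*q,.061) for q in((233.5,153.5),(273.5,154.5),(235.5,216.5),(272.5,217.5))]);print(L,L.mean(0))
m,im=snap('w10')
s=arm.get_state();t=s['tool_pos'];print(t,s['eef_rot'][:,1])
cv2.imwrite('pics/c10.png',cv2.resize(im[90:290,150:350],(600,600),interpolation=cv2.INTER_CUBIC))
```

```text
[[ 0.4092 -0.1985  0.061 ]
 [ 0.4424 -0.1977  0.061 ]
 [ 0.4128 -0.2538  0.061 ]
 [ 0.4452 -0.2531  0.061 ]] [ 0.4274 -0.2258  0.061 ]
[0.6134 0.2363 0.149 ] [ 0.9989  0.0472 -0.0018]
```

View pics/c10.png

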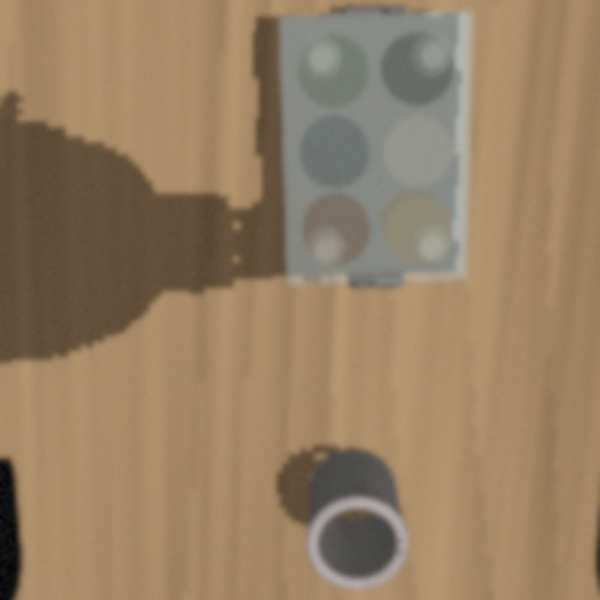

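Shallow box lugs in the crop are at (322,58), (434,55), (327,246) and (432,244). The small cutter is just behind it at (357,540).

Run:
```python
from h import *
m,im=load('w10')
L=np.array([px(m,150+u/3,90+v/3,.038) for u,v in((322,58),(434,55),(327,246),(432,244))]);print(L,L.mean(0))
d=L[0]+L[1]-L[2]-L[3];print('yaw',np.arctan2(-d[0],d[1]));d=L[1]+L[3]-L[0]-L[2];print(np.arctan2(d[1],d[0]))
print('corners',np.array([px(m,150+u/3,90+v/3,.034) for u,v in((279,16),(472,12),(467,277),(287,278))]))
print('small',px(m,150+357/3,90+540/3,.042))
```

```text
[[0.6132 0.2997 0.038 ]
 [0.6454 0.3021 0.038 ]
 [0.6176 0.2446 0.038 ]
 [0.6494 0.2468 0.038 ]] [0.6314 0.2733 0.038 ]
yaw 0.07594785143350113
0.07125682791000298
corners [[0.6002 0.3108 0.034 ]
 [0.6558 0.3145 0.034 ]
 [0.6616 0.236  0.034 ]
 [0.6059 0.233  0.034 ]]
small [0.6325 0.1481 0.042 ]
```

Request:
{"api": "move_arm", "payload": {"steps": [[0.009,0.019,0,0.025,1],[0.009,0.018,-0.05,0,1],[0,0,-0.05,0,1],[0,0,-0.03,0,1],[0,0,0,0,1],[0,0,0,0,1]]}}

```text
time_s: 15.3
tool_pos: [0.6328, 0.2744, 0.0221]
eef_rot: [[-0.073, 0.997, 0.002], [0.997, 0.073, 0.001], [0.001, 0.002, -1.0]]
wrist_force: [1.0, -0.2, 0.7]
finger_gap: 0.0854
gripper_force: 0.0
```

Run:
```python
from h import *
m,im=snap('w11')
s=arm.get_state();t=s['tool_pos'];print(t,s['eef_rot'][:,1],'tcp px',proj(m,[t[0],t[1],.038]))
g=cv2.GaussianBlur(cv2.cvtColor(im,cv2.COLOR_BGR2GRAY),(3,3),0)
c=cv2.HoughCircles(g[60:320,170:350],cv2.HOUGH_GRADIENT,1,30,param1=60,param2=12,minRadius=5,maxRadius=13)
if c is not None:
  for u,v,r in c[0]: print(u+170,v+60,r,px(m,u+170,v+60,.038))
# expected lug pixels
for dx in(-.016,.016):
  for dy in(-.028,.028): 
    y=.073;print('exp',proj(m,[.6312+dx*np.cos(y)-dy*np.sin(y),.2735+dx*np.sin(y)+dy*np.cos(y),.038]))
cv2.imwrite('pics/c11.png',cv2.resize(im[60:300,150:360],(630,600)[:2]))
```

```text
[0.6331 0.2749 0.0226] [0.9973 0.0729 0.0027] tcp px (np.float64(254.46359449672832), np.float64(233.47535543275953))
220.5 184.5 9.4 [0.6136 0.3008 0.038 ]
222.5 279.5 9.1 [0.6172 0.2458 0.038 ]
280.5 184.5 10.2 [0.6445 0.303  0.038 ]
279.5 284.5 6.0 [0.6495 0.2449 0.038 ]
exp (np.float64(222.47511539987036), np.float64(281.6970073557721))
exp (np.float64(219.69607690316118), np.float64(185.4579626909738))
exp (np.float64(279.22384108271484), np.float64(281.6250334736296))
exp (np.float64(281.50977724255574), np.float64(185.39021196749349))
```

Request:
{"api": "move_arm", "payload": {"steps": [[-0.001,-0.0015,-0.03,0,1],[0,0,-0.02,0,1],[0,0,-0.004,0,1],[0,0,0,0,1]]}}

```text
time_s: 15.85
tool_pos: [0.6311, 0.2738, -0.0331]
eef_rot: [[-0.074, 0.997, 0.0], [0.997, 0.074, 0.0], [0.0, 0.0, -1.0]]
wrist_force: [0.4, -0.1, -0.4]
finger_gap: 0.0855
gripper_force: 0.0
```

Request:
{"api": "move_arm", "payload": {"steps": [[0,0,0,0,0.3],[0,0,0,0,0.3],[0,0,0,0,0.3],[0,0,0,0,0.3],[0,0,0,0,0.3]], "grip_force": 50}}

```text
time_s: 16.48
tool_pos: [0.6315, 0.274, -0.0326]
eef_rot: [[-0.074, 0.997, 0.001], [0.997, 0.074, 0.001], [0.001, 0.001, -1.0]]
wrist_force: [1.0, -0.1, 6.4]
finger_gap: 0.055
gripper_force: 54.0
```

Request:
{"api": "move_arm", "payload": {"steps": [[0,0,0.04,0,0.3],[0,0,0.05,0,0.3],[-0.02,-0.05,0.04,-0.025,0.3],[-0.023,-0.06,0,0,0.3],[-0.023,-0.06,0,0,0.3],[-0.023,-0.06,0,0,0.3],[-0.023,-0.06,0,0,0.3],[-0.023,-0.06,0,0,0.3]]}}

```text
time_s: 17.48
tool_pos: [0.4991, -0.0664, 0.0936]
eef_rot: [[-0.049, 0.999, 0.0], [0.999, 0.049, 0.001], [0.001, 0.0, -1.0]]
wrist_force: [0.8, -0.2, -1.0]
finger_gap: 0.055
gripper_force: 54.2
```

Request:
{"api": "move_arm", "payload": {"steps": [[-0.023,-0.05,0,0,0.3],[-0.023,-0.05,0,0,0.3],[-0.023,-0.05,0,0,0.3],[0,0,0,0,0.3],[0,0,0,0,0.3]]}}

```text
time_s: 18.1
tool_pos: [0.4313, -0.2142, 0.0936]
eef_rot: [[-0.049, 0.999, 0.0], [0.999, 0.049, 0.001], [0.001, 0.0, -1.0]]
wrist_force: [0.3, -0.3, -1.8]
finger_gap: 0.0554
gripper_force: 54.1
```

Run:
```python
from h import *
m,im=snap('w12')
s=arm.get_state();t=s['tool_pos'];print(t,s['eef_rot'],s['finger_gap'],s['wrist_force'])
z=t[2]+.0326+.038
print('tcp px',proj(m,[t[0],t[1],z]))
g=cv2.GaussianBlur(cv2.cvtColor(im,cv2.COLOR_BGR2GRAY),(3,3),0)
c=cv2.HoughCircles(g[130:360,150:360],cv2.HOUGH_GRADIENT,1,40,param1=60,param2=12,minRadius=8,maxRadius=16)
if c is not None:
  for u,v,r in c[0]: print(u+150,v+130,r,px(m,u+150,v+130,z))
for dx in(-.016,.016):
  for dy in(-.028,.028): 
    y=.049;print('exp',proj(m,[t[0]+dx*np.cos(y)-dy*np.sin(y),t[1]+dx*np.sin(y)+dy*np.cos(y),z]))
cv2.imwrite('pics/c12.png',im)
```

```text
[ 0.4316 -0.2136  0.0935] [[-0.0501  0.9987 -0.0001]
 [ 0.9987  0.0501  0.0005]
 [ 0.0005 -0.     -1.    ]] 0.055357406557829274 [ 0.8323  0.128  -0.9543]
tcp px (np.float64(255.248093590331), np.float64(289.966016256246))
208.5 220.5 15.4 [ 0.4137 -0.1867  0.1641]
296.5 220.5 15.4 [ 0.4448 -0.1851  0.1641]
339.5 258.5 13.2 [ 0.4617 -0.1991  0.1641]
exp (np.float64(215.11723080728112), np.float64(351.82041166617694))
exp (np.float64(210.0984125607265), np.float64(220.05048646121932))
exp (np.float64(295.18949170640036), np.float64(351.8163759123424))
exp (np.float64(300.6373427368726), np.float64(220.00677866776647))
```

View pics/c12.png

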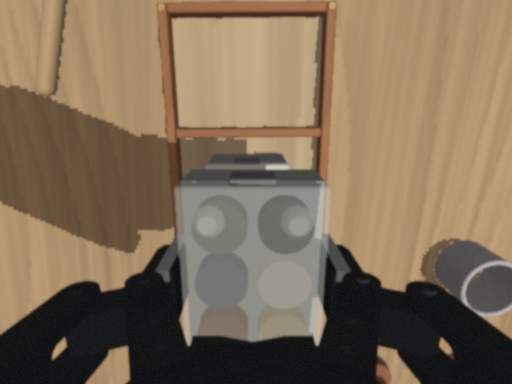

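Request:
{"api": "move_arm", "payload": {"steps": [[-0.0036,-0.0127,-0.025,0,0.3],[0,0,-0.025,0,0.3],[0,0,0,0,0.3],[0,0,0,0,0.3]]}}

```text
time_s: 18.65
tool_pos: [0.4284, -0.2269, 0.0442]
eef_rot: [[-0.05, 0.999, 0.0], [0.999, 0.05, -0.0], [-0.0, 0.0, -1.0]]
wrist_force: [-0.2, 0.1, -1.3]
finger_gap: 0.0554
gripper_force: 53.9
```

Request:
{"api": "move_arm", "payload": {"steps": [[-0.0004,0.0005,-0.008,0,0.3],[0,0,-0.006,0,0.3],[0,0,-0.003,0,0.3],[0,0,0,0,0.3]]}}

```text
time_s: 19.15
tool_pos: [0.4271, -0.2269, 0.0264]
eef_rot: [[-0.049, 0.999, -0.0], [0.999, 0.049, -0.0], [-0.0, -0.0, -1.0]]
wrist_force: [-0.1, 0.7, -2.5]
finger_gap: 0.0555
gripper_force: 54.0
```

Request:
{"api": "move_arm", "payload": {"steps": [[0,0,-0.002,0,0.3],[0,0,0,0,0.3]]}}

```text
time_s: 19.4
tool_pos: [0.4272, -0.2269, 0.0245]
eef_rot: [[-0.049, 0.999, -0.0], [0.999, 0.049, 0.0], [0.0, -0.0, -1.0]]
wrist_force: [-0.8, 0.4, -1.3]
finger_gap: 0.0554
gripper_force: 54.0
```

Request:
{"api": "move_arm", "payload": {"steps": [[0,0,-0.001,0,0.3],[0,0,0,0,0.8],[0,0,0,0,0.8],[0,0,0,0,0.8],[0,0,0.02,0,0.8],[0,0,0.05,0,1],[0,0,0.05,0,1]]}}

```text
time_s: 20.27
tool_pos: [0.4268, -0.227, 0.1448]
eef_rot: [[-0.049, 0.999, -0.001], [0.999, 0.049, -0.0], [-0.0, -0.001, -1.0]]
wrist_force: [1.0, 0.8, -0.1]
finger_gap: 0.0856
gripper_force: 0.0
```

Run:
```python
from h import *
m,im=snap('w13')
s=arm.get_state();t=s['tool_pos'];print(t,s['wrist_force'])
z=.057+.038
g=cv2.GaussianBlur(cv2.cvtColor(im,cv2.COLOR_BGR2GRAY),(3,3),0)
c=cv2.HoughCircles(g[100:300,180:330],cv2.HOUGH_GRADIENT,1,25,param1=60,param2=12,minRadius=6,maxRadius=12)
if c is not None:
  for u,v,r in c[0]: print(u+180,v+100,r,px(m,u+180,v+100,z))
```

```text
[ 0.4297 -0.2289  0.1508] [ 2.8903 -4.1706  5.5657]
231.5 161.5 7.4 [ 0.4096 -0.1998  0.095 ]
232.5 234.5 7.3 [ 0.4121 -0.2558  0.095 ]
275.5 160.5 6.9 [ 0.4409 -0.1976  0.095 ]
238.5 192.5 11.4 [ 0.4155 -0.2225  0.095 ]
```

Request:
{"api": "move_arm", "payload": {"steps": [[0.04,-0.01,0,0,1],[0.04,-0.01,0,0,1],[0.04,-0.01,0,0,1],[0.04,-0.01,0,0,1],[0.04,-0.012,0,0,1],[0,0,0,0,1],[0,0,0,0,1]]}}

```text
time_s: 21.2
tool_pos: [0.6266, -0.2793, 0.1431]
eef_rot: [[-0.048, 0.999, -0.001], [0.999, 0.048, -0.0], [-0.0, -0.001, -1.0]]
wrist_force: [-0.5, -0.1, 0.3]
finger_gap: 0.0856
gripper_force: 0.0
```

Run:
```python
from h import *
m,im=snap('w14')
s=arm.get_state();t=s['tool_pos'];print(t,s['wrist_force'])
print('exp',proj(m,[.627,-.2793,.042]),'r',.025*m['f']/(m['extrinsics'][2][3]-.042))
g=cv2.GaussianBlur(cv2.cvtColor(im,cv2.COLOR_BGR2GRAY),(3,3),0)
c=cv2.HoughCircles(g,cv2.HOUGH_GRADIENT,1,25,param1=80,param2=20,minRadius=20,maxRadius=45)
if c is not None:
  for u,v,r in c[0]: print(u,v,r,px(m,u,v,.042))
```

```text
[ 0.6264 -0.2791  0.1435] [ 0.5428 -0.2679 -0.024 ]
exp (np.float64(254.09496619938673), np.float64(182.45164210308974)) r 28.94863038125124
253.5 183.5 23.9 [ 0.6265 -0.2803  0.042 ]
510.5 227.5 36.6 [ 0.8654 -0.3106  0.042 ]
378.5 277.5 22.3 [ 0.7517 -0.3679  0.042 ]
```

Request:
{"api": "move_arm", "payload": {"steps": [[0,-0.001,-0.06,0,1],[0,0,-0.06,0,1],[0,0,-0.04,0,1],[0,0,-0.015,0,1],[0,0,0,0,1]]}}

```text
time_s: 21.88
tool_pos: [0.627, -0.2798, -0.0309]
eef_rot: [[-0.049, 0.999, -0.0], [0.999, 0.049, 0.0], [0.0, -0.0, -1.0]]
wrist_force: [0.1, -0.2, 1.5]
finger_gap: 0.0854
gripper_force: 0.0
```

Request:
{"api": "move_arm", "payload": {"steps": [[0,0,0,0,0.3],[0,0,0,0,0.3],[0,0,0,0,0.3],[0,0,0,0,0.3],[0,0,0,0,0.3]], "grip_force": 40}}

```text
time_s: 22.5
tool_pos: [0.6284, -0.2803, -0.0293]
eef_rot: [[-0.049, 0.999, 0.003], [0.999, 0.049, -0.0], [-0.001, 0.002, -1.0]]
wrist_force: [-2.5, 1.4, 6.8]
finger_gap: 0.0496
gripper_force: 40.4
```

Request:
{"api": "move_arm", "payload": {"steps": [[0,0,0.06,0,0.3],[0,0,0.06,0,0.3],[-0.02,0.06,0.01,0,0.3],[-0.022,0.06,0,-0.03,0.3],[-0.022,0.06,0,-0.03,0.3],[-0.022,0.06,0,-0.03,0.3],[-0.022,0.06,0,0,0.3],[-0.022,0.06,0,0,0.3]]}}

```text
time_s: 23.5
tool_pos: [0.4996, 0.074, 0.0991]
eef_rot: [[0.041, 0.999, 0.001], [0.999, -0.041, 0.001], [0.002, 0.001, -1.0]]
wrist_force: [0.5, 1.1, -0.6]
finger_gap: 0.0495
gripper_force: 42.0
```

Request:
{"api": "move_arm", "payload": {"steps": [[-0.022,0.06,0,0,0.3],[-0.022,0.06,0,0,0.3],[-0.022,0.059,0,0,0.3],[0,0,0,0,0.3],[0,0,0,0,0.3]]}}

```text
time_s: 24.12
tool_pos: [0.4356, 0.2476, 0.0988]
eef_rot: [[0.041, 0.999, 0.0], [0.999, -0.041, 0.0], [0.0, 0.0, -1.0]]
wrist_force: [0.8, -0.2, -0.4]
finger_gap: 0.0497
gripper_force: 42.0
```

Request:
{"api": "move_arm", "payload": {"steps": [[-0.003,0.0115,-0.04,0,0.3],[0,0,-0.04,0,0.3],[0,0,-0.03,0,0.3],[0,0,-0.01,0,0.3],[0,0,0,0,0.3],[0,0,0,0,0.3]]}}

```text
time_s: 24.88
tool_pos: [0.4333, 0.2597, -0.0204]
eef_rot: [[0.042, 0.999, 0.001], [0.999, -0.042, 0.001], [0.001, 0.001, -1.0]]
wrist_force: [-0.5, 0.2, 0.2]
finger_gap: 0.0497
gripper_force: 42.0
```

Request:
{"api": "move_arm", "payload": {"steps": [[0,0,-0.003,0,0.3],[0,0,0,0,0.8],[0,0,0,0,0.8],[0,0,0,0,0.8],[0,0,0.04,0,0.8],[0,0,0.06,0,0.8],[0,0,0.06,0,1],[0,0,0.01,0,1]]}}

```text
time_s: 25.88
tool_pos: [0.4342, 0.2608, 0.1494]
eef_rot: [[0.041, 0.999, 0.004], [0.999, -0.041, 0.005], [0.005, 0.004, -1.0]]
wrist_force: [-0.2, 0.2, -0.2]
finger_gap: 0.0854
gripper_force: 0.0
```

Run:
```python
from h import *
m=model('top');B=lambda u,v:(260+u/4,110+v/4)
for n,k,f in(('brown',(586,215),(562,243)),('pink',(576,87),(555,115)),('red',(699,276),(672,297))):
    print(n,px(m,*B(*k),.057),px(m,*B(*f),.004))
ms=model('scene');s=.64
print('brown scene',px(ms,177*s,389*s,.055),px(ms,182*s,407*s,.005),'pink',px(ms,189*s,439*s,.055),'red',px(ms,124*s,385*s,.055))
st=arm.get_state();print(st['tool_pos'],st['wrist_force'],st['joint_positions'])
```

```text
brown [ 0.561  -0.4048  0.057 ] [ 0.556  -0.4042  0.004 ]
pink [ 0.648  -0.3988  0.057 ] [ 0.6464 -0.3998  0.004 ]
red [ 0.5244 -0.4773  0.057 ] [ 0.5228 -0.4778  0.004 ]
brown scene [ 0.5575 -0.4019  0.055 ] [ 0.5563 -0.4054  0.005 ] pink [ 0.6484 -0.3956  0.055 ] red [ 0.5259 -0.4766  0.055 ]
[0.4342 0.2608 0.1494] [-0.2466  0.1881 -0.1532] [-1.3304  0.0602  0.7393  1.9068 -0.0461  1.1843 -0.6161]
```

Request:
{"api": "move_arm", "payload": {"steps": [[0.012,-0.062,0,0,0.6],[0.012,-0.062,0,0,0.6],[0.012,-0.062,0,0,0.6],[0.012,-0.062,0,0,0.6],[0.012,-0.062,0,0,0.6],[0.012,-0.062,0,0,0.6],[0.012,-0.062,0,0,0.6],[0.012,-0.062,0,0,0.6]]}}

```text
time_s: 26.88
tool_pos: [0.5276, -0.2327, 0.1444]
eef_rot: [[0.04, 0.999, -0.001], [0.999, -0.04, 0.0], [-0.0, -0.001, -1.0]]
wrist_force: [1.1, 0.8, 2.2]
finger_gap: 0.0511
gripper_force: 0.0
```

Request:
{"api": "move_arm", "payload": {"steps": [[0.009,-0.058,0,0,0.6],[0.009,-0.058,0,0,0.6],[0.01,-0.058,0,0,0.6],[0,0,0,0,0.6],[0,0,0,0,0.6]]}}

```text
time_s: 27.5
tool_pos: [0.5548, -0.4053, 0.1442]
eef_rot: [[0.042, 0.999, -0.002], [0.999, -0.042, 0.001], [0.001, -0.002, -1.0]]
wrist_force: [-0.1, 0.1, 0.0]
finger_gap: 0.0513
gripper_force: 0.0
```

Run:
```python
from h import *
m,im=snap('w15');mt,it=snap('t15','top')
s=arm.get_state();t=s['tool_pos'];print(t,s['wrist_force'],s['finger_gap'])
print('exp',proj(m,[.558,-.404,.055]))
H,S,V=cv2.split(cv2.cvtColor(im,cv2.COLOR_BGR2HSV))
M=((H<13)&(S>135)&(V<150)).astype(np.uint8)*255
u,v=map(int,proj(m,[.558,-.404,.055]));Z=np.zeros_like(M);Z[v-60:v+60,u-60:u+60]=M[v-60:v+60,u-60:u+60]
c=max(cv2.findContours(Z,0,2)[0],key=cv2.contourArea);print(cv2.boundingRect(c),cv2.contourArea(c),cv2.minEnclosingCircle(c))
a=cv2.resize(im[60:300,130:380],(500,480));b=cv2.resize(it[160:250,110:380],(800-500,100));
b=np.pad(b,((0,380),(0,0),(0,0)));cv2.imwrite('pics/c15.png',np.hstack([a,b]))
```

```text
[ 0.556  -0.4035  0.1448] [-0.5034  0.5046  0.4816] 0.05113916513765123
exp (np.float64(257.4826587652737), np.float64(184.15123947246124))
(241, 154, 33, 42) 641.0 ((257.4728088378906, 174.282470703125), 20.769912719726562)
```

View pics/c15.png

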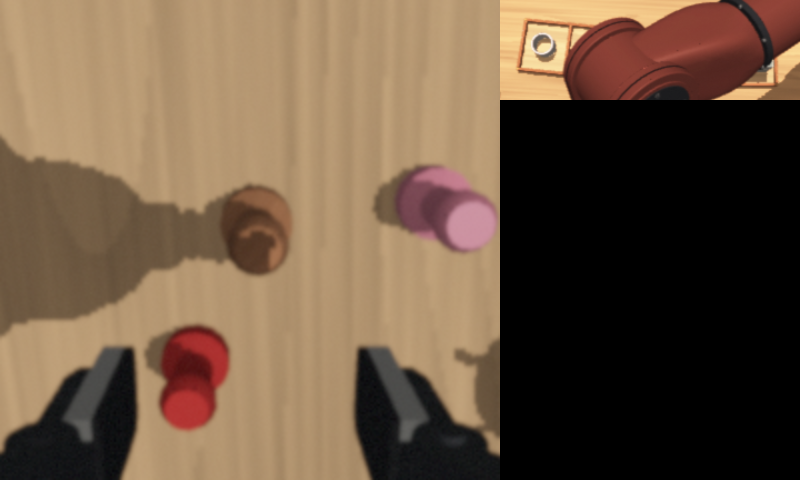

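The large cutter is standing in the short bay. The brown stamp knob is at (258,245) in the crop, under the gripper, and the red and pink decoys are clear.

Request:
{"api": "move_arm", "payload": {"steps": [[0.003,0,-0.06,0,0.6],[0,0,-0.05,0,0.6],[0,0,-0.04,0,0.6],[0,0,-0.014,0,0.6],[0,0,0,0,0.6]]}}

```text
time_s: 28.22
tool_pos: [0.5588, -0.4043, -0.0184]
eef_rot: [[0.04, 0.999, -0.0], [0.999, -0.04, 0.0], [0.0, -0.0, -1.0]]
wrist_force: [-0.0, -0.4, 0.8]
finger_gap: 0.0514
gripper_force: 0.0
```

Request:
{"api": "move_arm", "payload": {"steps": [[0,0,0,0,0],[0,0,0,0,0],[0,0,0,0,0],[0,0,0,0,0],[0,0,0,0,0]], "grip_force": 40}}

```text
time_s: 28.85
tool_pos: [0.5596, -0.4062, -0.0166]
eef_rot: [[0.041, 0.999, 0.003], [0.999, -0.041, -0.001], [-0.001, 0.003, -1.0]]
wrist_force: [1.2, 1.4, 7.3]
finger_gap: 0.025
gripper_force: 38.9
```

Request:
{"api": "move_arm", "payload": {"steps": [[0,0,0.03,0,0],[0,0,0.05,0,0],[0,0,0.055,0,0],[0,0,0,0,0]]}}

```text
time_s: 29.35
tool_pos: [0.5599, -0.4078, 0.122]
eef_rot: [[0.042, 0.999, 0.007], [0.999, -0.042, -0.004], [-0.004, 0.007, -1.0]]
wrist_force: [0.4, 0.1, -1.3]
finger_gap: 0.0249
gripper_force: 39.4
```

Run:
```python
from h import *
m,im=snap('w16')
s=arm.get_state();t=s['tool_pos'];print(t,s['wrist_force'],s['finger_gap'],s['eef_rot'][:,1])
H,S,V=cv2.split(cv2.cvtColor(im,cv2.COLOR_BGR2HSV))
M=((H<13)&(S>135)&(V<190)).astype(np.uint8)*255;M[:,:200]=0;M[:,310:]=0
for c in sorted(cv2.findContours(M,0,2)[0],key=cv2.contourArea)[-3:]: print(cv2.boundingRect(c),cv2.contourArea(c))
# expected foot silhouette if upright
z0=t[2]+.0166
f=[proj(m,[t[0]+.018*np.cos(a),t[1]+.018*np.sin(a),z0]) for a in np.linspace(0,6.28,40)];f=np.array(f);print('foot exp',f.min(0),f.max(0))
ms,ims=snap('s16','scene')
print('scene',[proj(ms,[t[0],t[1],z0+h]) for h in(0,.05)])
```

```text
[ 0.5592 -0.4065  0.1191] [ 0.0095  2.0386 -0.783 ] 0.025053857235421608 [ 0.9991 -0.0412  0.004 ]
(226, 238, 28, 12) 59.5
(225, 199, 54, 46) 396.0
(220, 242, 66, 76) 1154.5
foot exp [219.6504 198.9518] [285.658  260.2783]
scene [(np.float64(102.89577161738225), np.float64(229.58177876801017)), (np.float64(97.11584362093981), np.float64(215.63093875711516))]
```

Request:
{"api": "move_arm", "payload": {"steps": [[-0.023,0.048,0,0.03,0],[-0.023,0.048,0,0.03,0],[-0.023,0.048,0,0.03,0],[-0.023,0.048,0,0,0],[-0.022,0.048,0,0,0],[-0.022,0.046,0,0,0],[0,0,0,0,0],[0,0,0,0,0]]}}

```text
time_s: 30.45
tool_pos: [0.432, -0.1419, 0.1193]
eef_rot: [[-0.048, 0.999, -0.005], [0.999, 0.048, 0.002], [0.002, -0.005, -1.0]]
wrist_force: [0.0, -1.0, 0.5]
finger_gap: 0.0246
gripper_force: 39.5
```

Run:
```python
from h import *
s=arm.get_state();t=s['tool_pos'];print(t,s['finger_gap'])
ms,im=snap('s17','scene');m,_=snap('w17')
z0=t[2]+.0166
b,k=[np.array(proj(ms,[t[0],t[1],z0+h])) for h in(0,.062)];print('exp base/top',b,k)
H,S,V=cv2.split(cv2.cvtColor(im,cv2.COLOR_BGR2HSV))
M=((H<13)&(S>120)&(V<190)).astype(np.uint8)
Z=np.zeros_like(M);u,v=b.astype(int);Z[v-35:v+12,u-18:u+18]=M[v-35:v+12,u-18:u+18]
for r in range(v-30,v+10,3):
    x=np.nonzero(Z[r])[0];print(r,(x.min(),x.max(),len(x)) if len(x) else None)
```

```text
[ 0.432  -0.1419  0.1193] 0.024636040576884784
exp base/top [205.8994 163.7502] [203.9245 145.6311]
133 None
136 (np.int64(211), np.int64(211), 1)
139 None
142 None
145 None
148 None
151 None
154 None
157 None
160 (np.int64(200), np.int64(212), 3)
163 (np.int64(200), np.int64(212), 9)
166 (np.int64(201), np.int64(211), 10)
169 None
172 (np.int64(220), np.int64(222), 3)
```

Request:
{"api": "move_arm", "payload": {"steps": [[-0.008,0.021,0,0,0],[0,0,-0.05,0,0],[0,0,-0.04,0,0],[0,0,-0.025,0,0],[0,0,-0.01,0,0],[0,0,0,0,0],[0,0,0,0,0]]}}

```text
time_s: 31.42
tool_pos: [0.4242, -0.1202, 0.0011]
eef_rot: [[-0.047, 0.999, -0.006], [0.999, 0.047, 0.004], [0.004, -0.006, -1.0]]
wrist_force: [0.2, 0.8, -0.9]
finger_gap: 0.0242
gripper_force: 39.5
```

Request:
{"api": "move_arm", "payload": {"steps": [[0,0,-0.006,0,0],[0,0,-0.003,0,0],[0,0,0,0,0],[0,0,0,0,0]]}}

```text
time_s: 31.92
tool_pos: [0.4235, -0.1196, -0.0086]
eef_rot: [[-0.048, 0.999, -0.007], [0.999, 0.048, 0.004], [0.005, -0.007, -1.0]]
wrist_force: [-0.5, -0.3, -0.9]
finger_gap: 0.0249
gripper_force: 39.5
```

Request:
{"api": "move_arm", "payload": {"steps": [[0,0,-0.002,0,0],[0,0,-0.001,0,0],[0,0,-0.001,0,0],[0,0,0,0,0]]}}

```text
time_s: 32.42
tool_pos: [0.4238, -0.1195, -0.0119]
eef_rot: [[-0.048, 0.999, -0.007], [0.999, 0.048, 0.005], [0.006, -0.007, -1.0]]
wrist_force: [-7.6, 3.2, 21.9]
finger_gap: 0.025
gripper_force: 39.9
```

Contact with the tray floor. Releasing and rising straight up.

Request:
{"api": "move_arm", "payload": {"steps": [[0,0,0.001,0,0],[0,0,0,0,0.35],[0,0,0,0,0.5],[0,0,0,0,0.5],[0,0,0.03,0,0.5],[0,0,0.05,0,0.5],[0,0,0.06,0,0.5],[0,0,0.05,0,0.5]]}}

```text
time_s: 33.42
tool_pos: [0.4195, -0.1062, 0.1402]
eef_rot: [[-0.067, 0.998, -0.019], [0.997, 0.068, 0.021], [0.023, -0.018, -1.0]]
wrist_force: [1.4, 0.9, -1.2]
finger_gap: 0.0428
gripper_force: 0.0
```

Request:
{"api": "move_arm", "payload": {"steps": [[0,0.05,0.03,0,0.5],[0,0.05,0.03,0,0.5],[0,0.0,0,0,0.5],[0,0,0,0,0.5]]}}

```text
time_s: 33.92
tool_pos: [0.4198, -0.0084, 0.1989]
eef_rot: [[-0.064, 0.998, -0.02], [0.998, 0.065, 0.019], [0.02, -0.019, -1.0]]
wrist_force: [-0.1, -0.6, 0.4]
finger_gap: 0.043
gripper_force: 0.0
```

Run:
```python
from h import *
s=arm.get_state();print(s['tool_pos'],s['wrist_force'],s['time_s'])
ms,im=snap('s18','scene')
H,S,V=cv2.split(cv2.cvtColor(im,cv2.COLOR_BGR2HSV))
p=[.4232,-.1195]
b,k=[np.array(proj(ms,p+[z])) for z in(.005,.067)];print('stamp exp',b,k)
u,v=b.astype(int)
M=((H<13)&(S>120)&(V<190))
for r in range(v-30,v+8,2):
    x=np.nonzero(M[r,u-16:u+17])[0];print(r,(x.min()+u-16,x.max()+u-16,len(x)) if len(x) else None,end=' ')
# stack & others expected pixels
print('\nshallow top centre exp',proj(ms,[.427,-.227,.096]),'deep',proj(ms,[.427,-.227,.03]))
cv2.imwrite('pics/c18.png',cv2.resize(im[100:270,120:400],(790,480),interpolation=cv2.INTER_CUBIC))
```

```text
[ 0.4198 -0.0084  0.1989] [-0.1005 -0.6221  0.4408] 33.925
stamp exp [216.7519 193.2525] [215.3741 177.9043]
163 None 165 None 167 None 169 None 171 None 173 (np.int64(216), np.int64(223), 8) 175 (np.int64(209), np.int64(224), 13) 177 (np.int64(201), np.int64(225), 20) 179 (np.int64(200), np.int64(226), 13) 181 (np.int64(213), np.int64(227), 9) 183 (np.int64(214), np.int64(227), 7) 185 (np.int64(215), np.int64(229), 6) 187 (np.int64(214), np.int64(230), 10) 189 (np.int64(213), np.int64(231), 12) 191 (np.int64(212), np.int64(231), 10) 193 (np.int64(213), np.int64(232), 9) 195 (np.int64(214), np.int64(221), 8) 197 None 199 (np.int64(200), np.int64(200), 1) 
shallow top centre exp (np.float64(173.83759065813962), np.float64(180.78971088333873)) deep (np.float64(177.06154560164748), np.float64(197.5991686239271))
```

Stamp is upright in its bay. I'll check that the stack, roller and unwanted pieces haven't moved, by comparing scene pictures from before and after.

Run:
```python
from h import *
ms,b=load('s18');_,a=load('s16')
o=cv2.imread('pics/scene0.png')
g=lambda i:cv2.cvtColor(i,cv2.COLOR_BGR2GRAY).astype(np.float32)
def box(p,r=22):
    u,v=map(int,proj(ms,p));return slice(v-r,v+r),slice(u-r,u+r)
for n,p,ref in(('stack',(.427,-.227,.06),a),('roller',(.4297,.08,.03),a),('cutter',(.4325,.26,.03),a),('small',(.632,.147,.03),o),('square',(.65,-.005,.03),o)):
    s=box(p);A,B=g(ref)[s],g(b)[s]
    print(n,cv2.phaseCorrelate(A,B,cv2.createHanningWindow(A.shape[::-1],cv2.CV_32F)))
# roller: handle pixels in scene, projected on handle height in tray
H,S,V=cv2.split(cv2.cvtColor(b,cv2.COLOR_BGR2HSV))
e,f=proj(ms,[.4332,.186,.037]),proj(ms,[.4265,.03,.025]);print('handle end exp',e,'barrel end',f)
# stack: white lid edge / total height: column through the nearest vertical edge
u,v=map(int,proj(ms,[.455,-.227,.05]))
for r in range(v-24,v+26,2): print(r,b[r,u],end=' ')
print('\nexp rows: lid front edge',proj(ms,[.455,-.227,.091]),'deep lid',proj(ms,[.455,-.227,.057]),'tray wall top',proj(ms,[.4885,-.227,.02]))
```

```text
stack ((0.49584622523627075, 0.41099399661297653), 0.8720061124401328)
roller ((0.5815321206682995, 0.5194669781968244), 0.9808219596486033)
cutter ((0.3979471967693904, 0.526599497194649), 0.9760010957129208)
small ((0.4444511442296495, 0.5157249439698077), 0.9546089414902675)
square ((0.5465603020446927, 0.4609411075127916), 0.987551983491874)
handle end exp (np.float64(322.54330743828564), np.float64(163.0857871638135)) barrel end (np.float64(269.07430035609855), np.float64(176.8237866168445))
176 [ 86 102 106] 178 [86 98 99] 180 [ 91 101 103] 182 [100 108 112] 184 [104 115 121] 186 [104 117 124] 188 [103 116 123] 190 [82 93 98] 192 [80 86 91] 194 [70 76 80] 196 [69 75 78] 198 [ 96 108 114] 200 [ 91 103 111] 202 [71 77 82] 204 [69 75 79] 206 [70 76 79] 208 [69 75 79] 210 [67 71 74] 212 [ 75 101 123] 214 [ 83 121 151] 216 [ 89 131 161] 218 [ 53  90 136] 220 [ 33  60 102] 222 [25 47 81] 224 [ 57  91 124] 
exp rows: lid front edge (np.float64(176.32800902333648), np.float64(190.0513360491402)) deep lid (np.float64(177.9880100676928), np.float64(198.78769194958784)) tray wall top (np.float64(182.4157652961802), np.float64(217.56339721255478))
```

```bash
python3 -c "
from h import *
print(order.hand_in())"
```

```text
the job is handed in; nothing more can be done
None
```

Both kits are made up as asked and the job is handed in at about 34 s of robot time; the final camera checks found everything in place and the small cutter and square stamp unmoved, but the hand-in gave no verdict.

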